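Set the lens carriage against the orange flip stop

ROBOT

A 7-joint arm with a two-finger parallel gripper is mounted at the origin on the work surface. World frame = base frame: x ahead of the robot, y to its left, z up, the work surface at z = 0. Lengths are in m, angles in degrees, forces in N, time in s.
With the tool pointing down it reaches from about 0.35 to 0.9 m from the base axis. Payload 7.2 kg.
Tool frame: the origin (TCP) lies at the very end of the fingers, on their centre line; the grasp point (between the pads) lies 19 mm behind it; y points along the fingers, x is the direction in which the jaws open and shut, and the axes are right-handed (so a half turn about y gives the same grasp; the last joint's range is limited). The gripper opens to 85 mm and grips with 20 to 120 N. Pads are 22 mm wide; open, the fingers measure 114 mm over their backs; the gripper's body (76 mm by 85 mm) begins 54 mm behind the grasp point. The pads swing forward as they close: fully open they stand 13 mm farther back than shut.
Start: joints at [62.154, 23.554, -0.728, 91.456, 0.321, 64.991, -4.71], TCP at [0.254, -0.571, 0.231] pointing down, gripper open.
Joint ranges: [-169.25, 169.25], [-16.82, 113.86], [-84.01, 82.57], [7.8, 145.47], [-59.2, 239.2], [7.22, 106.19], [-163.78, 163.78]. Speed limits (degrees/s): [136.94, 136.94, 172.46, 172.46, 180, 180, 180].

INTERFACE

Orientations are given as a 3x3 rotation matrix whose columns are the frame's x, y, z axes.
In Python, from plant import r gives the robot as it stands.
- The arm moves only by the shell command python3 -m crank 'ROWS' [OPENING] [FORCE]. ROWS is JSON, a list of rows, each a list of 4 numbers: the shift along the tool's x, y, z in mm, then the turn about the tool's y in degrees. A call has 1 to 10 rows; each row is the pose to reach, as a shift and turn from the pose commanded when the call began, along the tool's axes at that moment; what a row does not reach only later rows make up. A row lasts 1/12 s, in which the tool goes at most 41.7 mm and 7.16 degrees, less where a joint would pass 70% of its speed; a pose out of reach is approached as far as the arm can. A call with a gripper value outside its range is refused whole. OPENING is the finger opening in mm, from 0 to 85.4, set as the call begins (- or left out, the last holds). The fingers move at their own pace and stop on an object; FORCE is the grip in N (left out, the last holds). Time passes only in rows, so rows that repeat a pose let the fingers close. It gives the time, the measured TCP pose, the force and the opening at its end, in the units of the state.
- r.state(): the state, without advancing time (a new reading comes with each control period).
- r.snapshot(name): name is "scene" or "top" or "wrist"; returns a dict with "img" (384x512x3 uint8, red, green, blue), "range_z" (384x512 float32, m along the optical axis (not along the pixel's ray), 0 where there is no reading), "fx", "fy", "cx", "cy" (pixels), "rvec" (rotation vector, rad) and "tvec" (3), from world to camera coordinates, as OpenCV has them. Camera axes: x right, y down, z forward; pixel columns grow to the right and rows downward; lengths in m; the calibration is good to about 2 mm. A picture is of the moment at which its call begins.
- r.hand_in(): hands the job in, once; it reports no verdict.
The state is a dict: "time": time; "qpos": joint angles; "qd": joint speeds; "effort": joint torques, N m; "tool_pos": TCP position; "eef_rot": TCP orientation; "force": force on the tool from outside, world axes, zero at the start; "wrist_torque": the same for the moment, N m; "opening": opening from 0.0 (shut) to 1.0 (fully open).
Only numpy, scipy, OpenCV 4.12 (cv2) and the standard library are available. Lean on these libraries where they do the work, as an engineer would, in place of code of your own. Each camera call takes 0.05 s, during which the arm holds its last target.

TASK

Flip the orange stop down flat across the optical rail, then slide the lens carriage along the rail, without lifting it out, until it rests against the orange stop. Leave the blue stop standing up, and let go of everything.

Things in the scene. Friction and masses are not known exactly. Their poses are not given: they have to be found in the camera images.
- orange_stop (a joint): Orange flip stop's hinge, rad: 0 = leaning 0.4 rad back from the channel, 0.4 = upright, 1.971 = down, level across it (hard stop). Starts at 0 to 0.35. Stays where left up to about 0.85, then falls level (60 g). Hinge pin 34 mm above the table, 45 mm from the channel's centre line, on its side away from the robot; steel bracket 34 mm along the rail, 24 across, top 42 mm above the table.
- orange_tip (a point): Centre of the free end of the orange stop, a bar 20 mm wide along the rail, 8 thick; 56 mm from the hinge pin. z axis: along the bar from pin to free end. y axis: level, along rail and pin, towards the carriage. x axis: bar's thickness; stop upright, it points away from the channel. When down, the bar spans the channel 30 to 38 mm above the table and ends 11 mm past its centre line.
- carriage_mid (a point): Centre of the carriage's aluminium block: 64 mm along the rail (y axis, away from the stops), 40 wide, 30 high; centre 27 mm above the table. Black-ringed lens on its middle, 38 wide, 10 thick, top 88 mm above the table. 0.25 to 0.5 kg. Slides loose in a channel 44 wide; strips beside it 22 mm above the table, 8 thick. Touches the stop when 42 mm from orange_tip along the rail.
- blue_stop (a joint): Hinge of the blue flip stop, a bystander: same shape and joint values as the orange one, on the same side of the rail, 105 to 155 mm before or beyond it. Standing, its top is at most 91 mm above the table, beside the channel; the carriage passes it freely. Rail base: black, 460 x 130 mm, 12 mm high (the channel's floor), over 50 mm of it free behind the carriage.
Mind the look-alikes: they are no part of the job. Leave any yellow look-alike of the part that bears carriage_mid alone.

How it is judged:
By the outcome, as a careful person would: the job done as asked, in the order asked, and still so for the second after the job is handed in, with the robot touching nothing.
It also fails if it takes over 43 s, if anything falls off the work surface, if the arm or the gripper's body presses on something with over 40 N, if the wrist force passes 120 N, or if a joint passes its speed limit or range.

## Working session

There is one attempt and no reset: what is moved stays moved. The work goes in short steps, Python scripts to look and compute and a shell command to move; the robot and the scene stay as the last step left them, time stands still between calls to the robot, and variables do not carry over. Pictures are saved under pics/ and viewed, and the job is handed in when it is done.

```bash
ls; mkdir -p pics; cat > h.py <<'E'
import numpy as np, cv2
from plant import r
def snap(n,fn):
    s=r.snapshot(n); cv2.imwrite(f'pics/{fn}.png',s['img'][:,:,::-1]); np.savez(f'pics/{fn}.npz',**s); return s
def load(fn): return dict(np.load(f'pics/{fn}.npz'))
def RT(s): return cv2.Rodrigues(np.array(s['rvec'],float))[0],np.array(s['tvec'],float).ravel()
def ray(s,u,v):
    R,t=RT(s); d=R.T@np.array([(u-s['cx'])/s['fx'],(v-s['cy'])/s['fy'],1.]); return -R.T@t,d
def plane(s,u,v,z):
    o,d=ray(s,u,v); return o+d*(z-o[2])/d[2]
def depth(s,u,v):
    o,d=ray(s,u,v); return o+d*float(s['range_z'][int(round(v)),int(round(u))])
def cloud(s):
    R,t=RT(s); z=s['range_z']; v,u=np.indices(z.shape); P=np.stack([(u-s['cx'])/s['fx']*z,(v-s['cy'])/s['fy']*z,z],-1)
    return (P-t)@R
def proj(s,P):
    R,t=RT(s); p=R@np.array(P)+t; return p[0]/p[2]*s['fx']+s['cx'],p[1]/p[2]*s['fy']+s['cy']
E
python3 - <<'E'
from h import *
for n in('scene','top','wrist'): snap(n,n+'0')
s=r.state(); print(s['time'],s['tool_pos'],s['eef_rot'],s['force'],s['opening'])
E
```

```text
pics
0.15 [ 0.25341997 -0.57089224  0.2306411 ] [[ 4.05758680e-01 -5.73782558e-04  9.13980068e-01]
 [-9.13979361e-01  1.13832791e-03  4.05759081e-01]
 [-1.27322650e-03 -9.99999187e-01 -6.25389879e-05]] [0.8537345  0.87251474 0.42590149] 1.001004930905608
```

View pics/scene0.png

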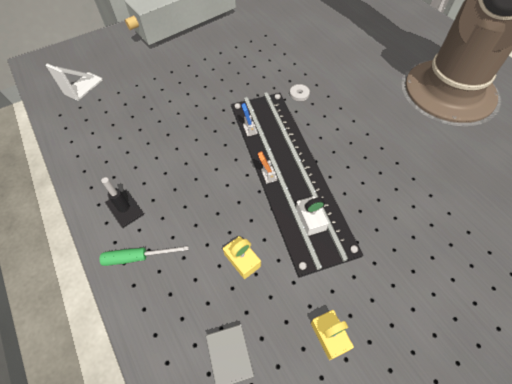

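View pics/top0.png

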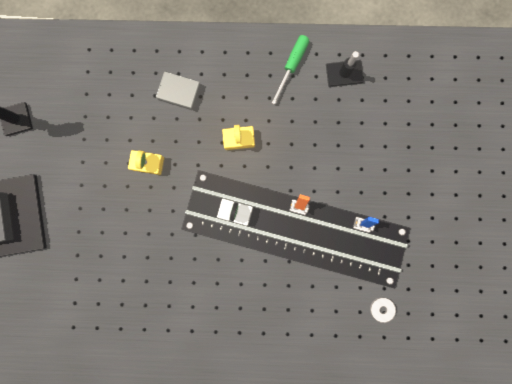

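View pics/wrist0.png

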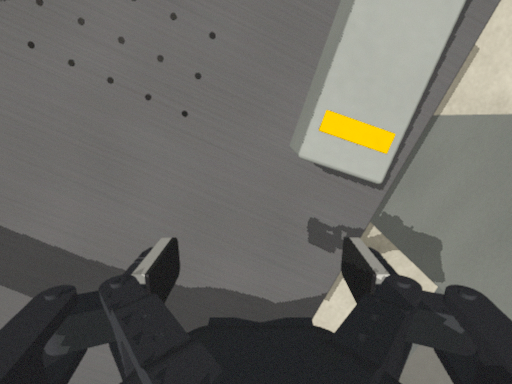

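The scene view shows the silver carriage with its lens at (313,215), the orange stop at (267,167) and the blue stop at (249,118). In the top view they are at (235,212), (301,204) and (368,224). Candidates for the carriage are the silver block in the rail and the two yellow blocks off it, at scene (242,257) and (332,335). The silver one fits, because it sits in the channel. I'll measure it and confirm with a crop.

```bash
python3 - <<'E'
from h import *
a=load('scene0');b=load('top0')
ca=cv2.resize(a['img'][80:280,215:375],None,fx=3,fy=3,interpolation=2)[:, :, ::-1][:600]
cb=cv2.resize(b['img'][165:290,175:415],None,fx=3,fy=3,interpolation=2)[:, :, ::-1]
cv2.imwrite('pics/ca.png',ca);cv2.imwrite('pics/cb.png',cb)
for n,s in(('scene',a),('top',b)):
    C=cloud(s); h=cv2.cvtColor(s['img'],cv2.COLOR_RGB2HSV)
    print(n,'cam',np.round(-RT(s)[0].T@RT(s)[1],3))
    for nm,lo,hi in(('orange',(4,150,120),(16,255,255)),('blue',(105,150,80),(125,255,255))):
        m=cv2.inRange(h,lo,hi); k,l,st,ce=cv2.connectedComponentsWithStats(m)
        for i in range(1,k):
            if st[i,4]>15:
                P=C[(l==i)&(s['range_z']>0)]
                print(nm,ce[i].round(1),st[i],np.median(P,0).round(4),P.min(0).round(3),P.max(0).round(3))
# rail direction: screws top view at 12mm
s=b
for uv in((203,178),(190,225.5),(402,232),(390,281)): print('screw top',uv,plane(s,*uv,.012).round(4),depth(s,*uv).round(4))
for uv in((238,106),(277.5,97),(303,266),(354,249)): print('screw scene',uv,plane(a,*uv,.012).round(4),depth(a,*uv).round(4))
E
```

```text
scene cam [0.78  0.335 0.626]
orange [263.5 160.6] [258 152  13  20  97] [ 0.56   -0.0144  0.0772] [ 0.525 -0.084  0.01 ] [ 0.569 -0.008  0.089]
blue [245.8 112.1] [242 103   9  21  69] [ 0.5231 -0.1436  0.079 ] [ 0.48  -0.234  0.01 ] [ 0.53  -0.14   0.092]
top cam [0.519 0.061 0.883]
orange [301.8 201.7] [295 195  14  15 131] [ 0.5537 -0.0184  0.0752] [ 0.54  -0.037  0.014] [ 0.566 -0.008  0.092]
blue [369.7 221.6] [361 217  18  10 110] [ 0.5179 -0.1496  0.0806] [ 0.509 -0.184  0.012] [ 0.527 -0.14   0.093]
screw top (203, 178) [0.6005 0.1857 0.012 ] [0.5998 0.1845 0.0201]
screw top (190, 225.5) [0.4994 0.2094 0.012 ] [0.4996 0.2082 0.0194]
screw top (402, 232) [ 0.4985 -0.2342  0.012 ] [ 0.4986 -0.2331  0.0153]
screw top (390, 281) [ 0.3969 -0.2099  0.012 ] [ 0.3973 -0.2089  0.0153]
screw scene (238, 106) [ 0.4981 -0.2324  0.012 ] [ 0.5007 -0.2271  0.0177]
screw scene (277.5, 97) [ 0.3987 -0.2066  0.012 ] [ 0.4014 -0.2029  0.0162]
screw scene (303, 266) [0.6012 0.1861 0.012 ] [0.6021 0.1869 0.015 ]
screw scene (354, 249) [0.5003 0.21   0.012 ] [0.501  0.2102 0.0133]
```

View pics/ca.png

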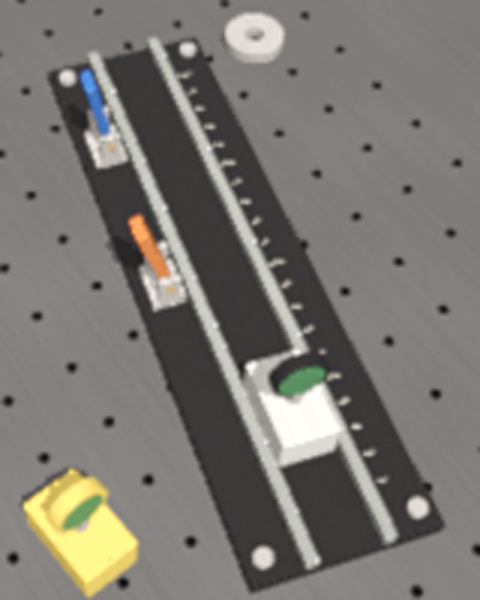

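View pics/cb.png

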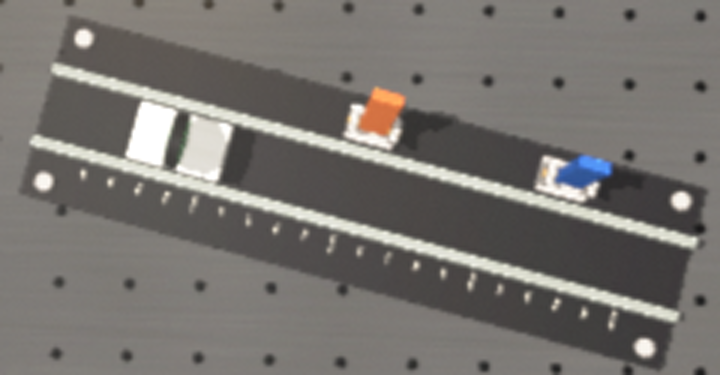

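```bash
cat >> h.py <<'E'
_A,_B,_C,_D=[np.array(p) for p in((.6008,.186),(.4998,.2097),(.4983,-.2333),(.398,-.208))]
U=(_A-_C+_B-_D);U/=np.linalg.norm(U);N=np.array([U[1],-U[0]]);O=(_A+_B+_C+_D)/4
def rail(P):
    P=np.asarray(P); return np.stack([(P[...,:2]-O)@U*1e3,(P[...,:2]-O)@N*1e3,P[...,2]*1e3],-1)
def world(s,t): return O+U*s/1e3+N*t/1e3
E
python3 - <<'E'
from h import *
print(U,N,O,np.degrees(np.arctan2(U[1],U[0])))
for n in('scene0','top0'):
    s=load(n);C=rail(cloud(s));g=s['img'].astype(int); h=cv2.cvtColor(s['img'],cv2.COLOR_RGB2HSV)
    ok=s['range_z']>0
    # carriage top: z 36..48 in channel
    m=ok&(C[...,2]>36)&(C[...,2]<48)&(abs(C[...,1])<30)&(C[...,0]>0)&(g.min(-1)>120)
    P=C[m]; print(n,'carr top',m.sum(),np.percentile(P,[2,50,98],axis=0).round(1).tolist())
    m=ok&(C[...,2]>60)&(abs(C[...,1])<30); P=C[m]; print('lens',m.sum(),np.percentile(P,[2,50,98],axis=0).round(1).tolist() if len(P) else 0)
    for nm,lo,hi in(('orange',(4,150,120),(16,255,255)),('blue',(105,150,80),(125,255,255))):
        m=(cv2.inRange(h,lo,hi)>0)&ok&(C[...,2]>40); P=C[m]; m2=abs(P[:,1])<80;P=P[m2]; print(nm,np.percentile(P,[2,50,98],axis=0).round(1).tolist())
    # bright bracket px and contours on plane z=42
    m=((h[...,1]<60)&(h[...,2]>150)).astype(np.uint8); k,l,st,ce=cv2.connectedComponentsWithStats(m)
    for i in range(1,k):
        if st[i,4]>12:
            v,u=np.nonzero(l==i); Q=rail(np.array([plane(s,a,b,.042) for a,b in zip(u,v)]))
            if abs(Q[:,1].mean())<70 and abs(Q[:,0].mean())<220: print(' bright',ce[i].round(),st[i,4],Q.min(0).round(1)[:2],Q.max(0).round(1)[:2],Q.mean(0).round(1)[:2])
E
```

```text
[0.23712451 0.97147927] [ 0.97147927 -0.23712451] [ 0.499225 -0.0114  ] 76.28311150947025
scene0 carr top 462 [[100.0, -15.8, 36.9], [142.2, 7.6, 41.5], [162.3, 22.5, 44.2]]
lens 257 [[-591.9, -12.6, 60.8], [133.5, 7.5, 76.0], [136.4, 27.7, 88.2]]
orange [[-3.0, 48.7, 44.3], [14.1, 60.9, 79.8], [16.2, 67.8, 88.5]]
blue [[-139.6, 48.1, 45.5], [-122.4, 55.9, 82.7], [-120.4, 61.3, 91.0]]
 bright [294. 188.] 2314 [-209.1  -30.9] [238.3  64.6] [59.5 14.9]
 bright [277.  96.] 21 [-194.1  -45.2] [-179.8  -33.8] [-186.9  -39.5]
 bright [237. 105.] 23 [-195.7   54.1] [-179.3   65.7] [-187.4   59.9]
top0 carr top 494 [[99.7, -18.3, 40.6], [124.3, 0.7, 43.5], [161.7, 20.0, 46.5]]
lens 119 [[125.2, -16.5, 68.3], [130.2, 0.8, 85.3], [136.1, 18.8, 90.1]]
orange [[-3.1, 44.1, 43.2], [6.1, 55.1, 76.1], [15.3, 65.3, 91.4]]
blue [[-140.2, 43.6, 45.9], [-129.8, 51.2, 81.2], [-121.0, 58.9, 92.3]]
 bright [202. 178.] 32 [206.1  44.9] [217.7  56.5] [211.9  50.7]
 bright [285. 223.] 2518 [-222.5  -29. ] [227.9  56.5] [25.3  4.7]
 bright [189. 225.] 36 [205.6 -56.3] [217.9 -43.5] [211.8 -49.9]
 bright [402. 232.] 32 [-210.9   45.5] [-199.8   56.8] [-205.4   51.1]
 bright [389. 280.] 34 [-211.3  -55.4] [-198.9  -44.2] [-205.5  -49.8]
```

The carriage (silver, in the channel) spans s≈100..162 mm along the rail, with its top at about 42 mm and its lens top at about 88 mm. Both views agree on this and on the sizes given. The orange stop is at s≈6.5 with its tip at t≈66, leaning back. The blue stop is at s≈-130, which is 136 mm from the orange one, as described. First I'll bring the closed fingers in behind the orange bar.

```bash
cat >> h.py <<'E'
def go(s,t,z):
    """shift (mm) in tool axes to rail coords, turn to tool x = N"""
    st=r.state();R=np.array(st['eef_rot']);p=np.array(st['tool_pos'])
    d=np.r_[world(s,t),z/1e3]-p; x=np.r_[N,0]
    print('t',round(float(st['time']),2),'rail',rail(p).round(1),'F',np.round(st['force'],1),'shift',(R.T@d*1e3).round(1),'turn',round(float(np.degrees(np.arctan2(-(R.T@x)[2],(R.T@x)[0]))),1),'open',round(float(st['opening']),2))
E
python3 -c "
from h import *
go(6.5,95,150)"
```

```text
t 0.15 rail [-601.8 -106.1  230.6] F [0.9 0.9 0.4] shift [-358.6   81.1  530.9] turn -52.3 open 1.0
```

```bash
python3 -m crank '[[-179,0,265,-52],[-179,0,265,-52],[-179,0,265,-52],[-179,0,265,-52],[-179,0,265,-52],[-179,0,265,-52],[-179,0,265,-52],[-179,0,265,-52],[-179,0,265,-52],[-179,0,265,-52]]' 0 40; python3 -c "
from h import *
go(6.5,95,150)"
```

```text
time: 0.98
tool_pos: [0.424, -0.2985, 0.2313]
eef_rot: [[0.971, 0.0, 0.24], [-0.24, 0.0, 0.971], [-0.0, -1.0, 0.0]]
force: [-1.3, 0.1, 1.0]
opening: -0.001
t 0.98 rail [-296.7   -5.   231.3] F [-1.3  0.1  1. ] shift [ 99.2  81.4 303.4] turn -0.1 open -0.0
```

```bash
python3 -m crank '[[99,40,303,0],[99,40,303,0],[99,40,303,0],[99,40,303,0],[99,40,303,0],[99,40,303,0],[99,40,303,0],[99,40,303,0],[99,81,303,0],[99,81,303,0]]' ; python3 -c "
from h import *
go(6.5,95,62)
snap('wrist','w1');snap('scene','s1')"
```

```text
time: 1.82
tool_pos: [0.5902, -0.0298, 0.1443]
eef_rot: [[0.97, -0.008, 0.242], [-0.242, 0.0, 0.97], [-0.008, -1.0, -0.002]]
force: [-1.5, -0.9, -1.1]
opening: 0.001
t 1.82 rail [  3.7  92.7 144.3] F [-1.5 -0.9 -1.1] shift [ 2.9 82.2  3. ] turn -0.3 open 0.0
```

View pics/w1.png

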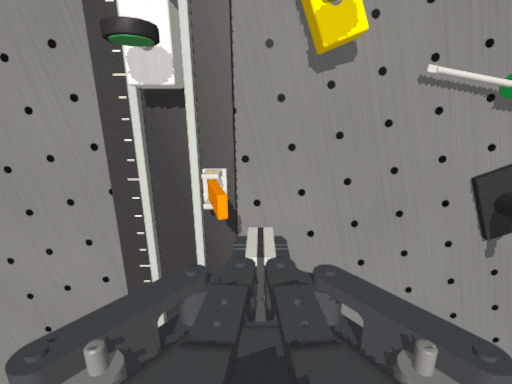

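View pics/s1.png

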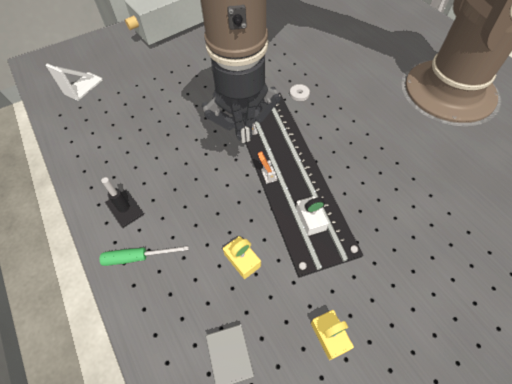

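The wrist view shows the orange bar at (218,198) ahead of the shut fingers at (260,245), clear on the side away from the channel. The silver carriage is at (150,45) and a yellow decoy at (335,20). Going down beside the bar.

```bash
python3 -m crank '[[3,40,3,0],[3,78,3,0],[3,78,3,0],[3,78,3,0]]' ; python3 -c "
from h import *
go(6.5,95,66);snap('wrist','w2')"
```

```text
time: 2.25
tool_pos: [0.5957, -0.0299, 0.0726]
eef_rot: [[0.969, -0.003, 0.245], [-0.245, -0.001, 0.969], [-0.002, -1.0, -0.001]]
force: [0.6, -0.4, -0.3]
opening: 0.003
t 2.25 rail [ 4.9 98.1 72.6] F [ 0.6 -0.4 -0.3] shift [-3.1  6.6  1.6] turn -0.5 open 0.0
```

View pics/w2.png

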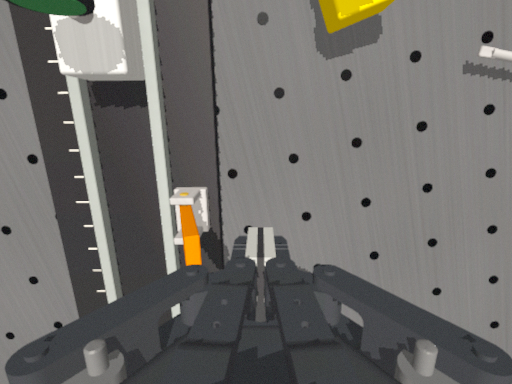

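```bash
python3 -m crank '[[-8,4,1,0],[-16,5,1,0],[-22,5,1,0],[-28,5,1,0],[-33,5,1,0],[-38,5,1,0],[-43,5,1,0],[-48,5,1,0],[-48,5,1,0]]' ; python3 -c "
from h import *
go(6.5,33,67);snap('wrist','w3')"
```

```text
time: 3.05
tool_pos: [0.549, -0.0151, 0.0672]
eef_rot: [[0.97, -0.001, 0.243], [-0.243, -0.0, 0.97], [-0.001, -1.0, -0.0]]
force: [-1.2, 0.2, 0.5]
opening: 0.002
t 3.05 rail [ 8.2 49.2 67.2] F [-1.2  0.2  0.5] shift [-16.2   0.2  -1.8] turn -0.3 open 0.0
```

View pics/w3.png

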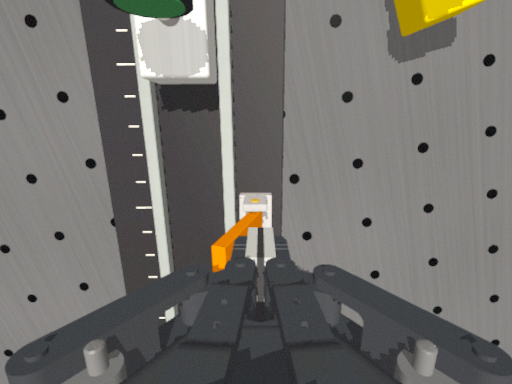

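The orange bar now leans past upright towards the channel, with its tip at (220,255). I'll push it the rest of the way.

```bash
python3 -m crank '[[-5,0,-1,0],[-10,0,-1,0],[-15,0,-2,0],[-19,0,-2,0],[-22,0,-2,0],[-22,0,-2,0],[-22,0,-2,0],[-22,0,-2,0]]' ; python3 -c "
from h import *
go(6.5,33,67);snap('wrist','w4')"
```

```text
time: 3.77
tool_pos: [0.5285, -0.012, 0.0674]
eef_rot: [[0.97, 0.0, 0.243], [-0.243, -0.0, 0.97], [0.0, -1.0, 0.0]]
force: [0.1, -0.3, 0.5]
opening: -0.001
t 3.77 rail [ 6.3 28.6 67.4] F [ 0.1 -0.3  0.5] shift [4.4 0.4 0.2] turn -0.3 open -0.0
```

View pics/w4.png

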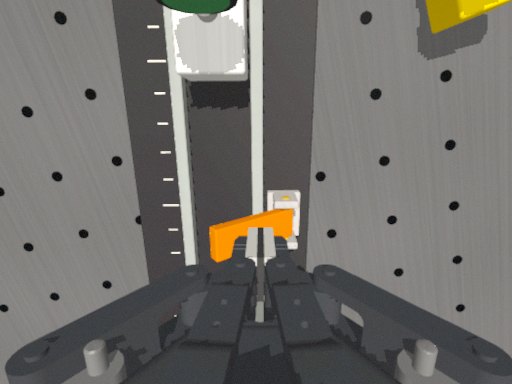

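The bar appears to be down across the channel, from (210,240) to (295,225). I'll rise and move behind the carriage, then check.

```bash
python3 -m crank '[[0,-40,0,0],[0,-70,0,0],[-10,-73,40,0],[-20,-73,80,0],[-29,-73,120,0],[-29,-73,160,0],[-29,-73,195,0],[-29,-73,195,0],[-29,-73,195,0]]' ; python3 - <<'E'
from h import *
go(195,0,100)
for n in('scene','top','wrist'):snap(n,n+'2')
for n in('scene2','top2'):
    s=load(n);C=rail(cloud(s));h=cv2.cvtColor(s['img'],cv2.COLOR_RGB2HSV);g=s['img']
    for nm,lo,hi in(('orange',(4,150,120),(16,255,255)),('blue',(105,150,80),(125,255,255))):
        m=(cv2.inRange(h,lo,hi)>0)&(s['range_z']>0); P=C[m]; P=P[(abs(P[:,1])<80)&(P[:,2]>25)&(abs(P[:,0])<200)]; print(n,nm,np.percentile(P,[2,50,98],axis=0).round(1).tolist())
E
```

```text
time: 4.57
tool_pos: [0.5473, 0.1871, 0.1401]
eef_rot: [[0.971, -0.0, 0.239], [-0.239, 0.001, 0.971], [-0.001, -1.0, 0.001]]
force: [-0.2, -0.5, -0.2]
opening: -0.002
t 4.57 rail [204.2  -0.4 140.1] F [-0.2 -0.5 -0.2] shift [ 0.4 40.1 -9.3] turn -0.1 open -0.0
scene2 orange [[-3.6, -7.8, 31.6], [7.5, 17.8, 37.6], [16.2, 48.5, 39.8]]
scene2 blue [[-140.3, 48.1, 48.8], [-122.4, 55.9, 83.3], [-120.5, 61.4, 90.3]]
top2 orange [[-3.7, -8.9, 36.3], [5.7, 17.9, 39.6], [15.0, 46.4, 42.5]]
top2 blue [[-139.6, 43.7, 45.8], [-129.9, 51.2, 80.5], [-121.1, 58.8, 93.3]]
```

View pics/wrist2.png

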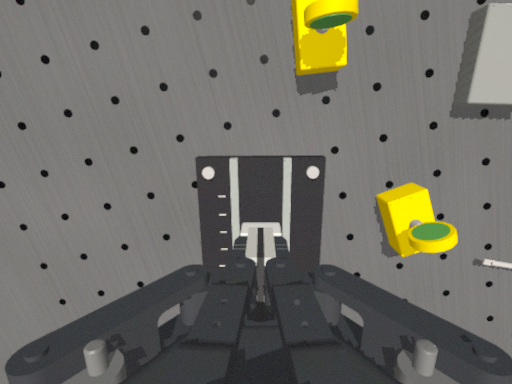

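View pics/scene2.png

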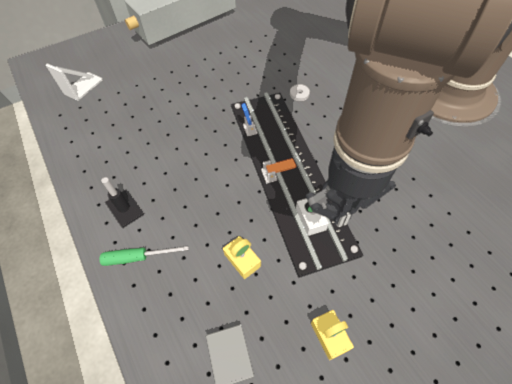

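Orange is down level: z≈38, spanning t from +48 to about -9 in both views. Blue is unchanged. Next I'll check where the carriage's rear end falls in the wrist view before going down.

```bash
python3 - <<'E'
from h import *
s=load('wrist2')
for a in((163,-20,42),(163,20,42),(204,0,140)): print(a,np.round(proj(s,np.r_[world(*a[:2]),a[2]/1e3])))
C=rail(cloud(s)); 
m=(abs(C[...,1])<30)&(C[...,2]>34)&(C[...,2]<50)&(s['range_z']>0); P=C[m]
if len(P): print(len(P),np.percentile(P,[0,2,50,98,100],axis=0).round(1).tolist())
E
python3 -c "
from h import *
a=load('wrist2')['img'][170:290,190:350];cv2.imwrite('pics/w2c.png',cv2.resize(a,None,fx=4,fy=4)[:,:,::-1])"
```

```text
(163, -20, 42) [239. 234.]
(163, 20, 42) [280. 233.]
(204, 0, 140) [259. 238.]
100 [[161.4, -18.1, 34.1], [161.5, -17.8, 34.3], [163.8, 13.8, 41.4], [164.7, 20.5, 43.6], [164.8, 21.0, 43.8]]
```

View pics/w2c.png

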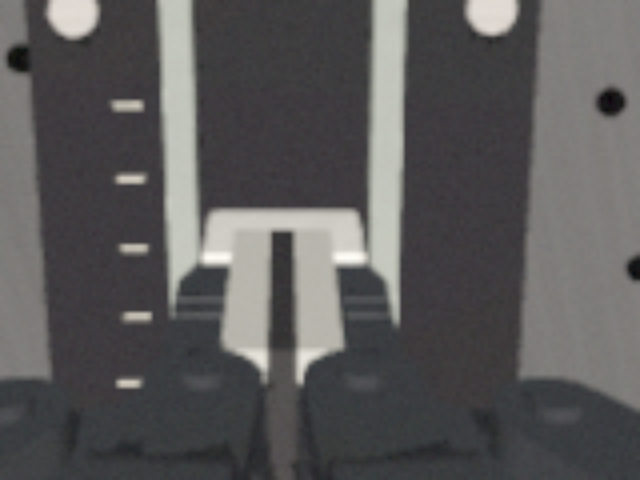

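```bash
python3 - <<'E'
from h import *
s=load('wrist2');R,t=RT(s);print(rail(-R.T@t)-rail(np.array(r.state()['tool_pos'])))
E
python3 -m crank '[[0,35,0,0],[0,70,0,0],[0,100,0,0],[0,111,0,0],[0,111,0,0],[0,111,0,0]]' ; python3 -c "
from h import *
go(95,0,30);snap('wrist','w5');snap('scene','s5')"
```

```text
[ 70.81641092   0.46525273 143.48325127]
time: 5.22
tool_pos: [0.5479, 0.1835, 0.0298]
eef_rot: [[0.97, -0.0, 0.244], [-0.244, -0.0, 0.97], [-0.0, -1.0, -0.0]]
force: [0.4, 0.5, -0.4]
opening: 0.002
t 5.22 rail [200.8   1.   29.8] F [ 0.4  0.5 -0.4] shift [  -0.3   -0.2 -105.8] turn -0.4 open 0.0
```

View pics/w5.png

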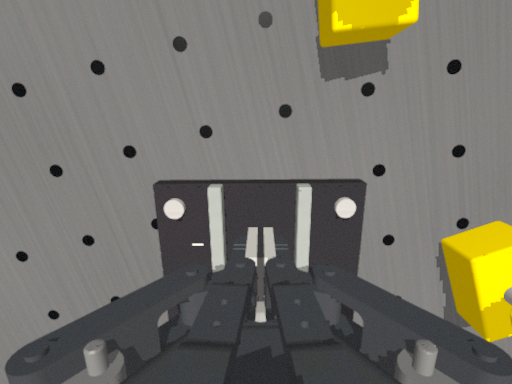

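View pics/s5.png

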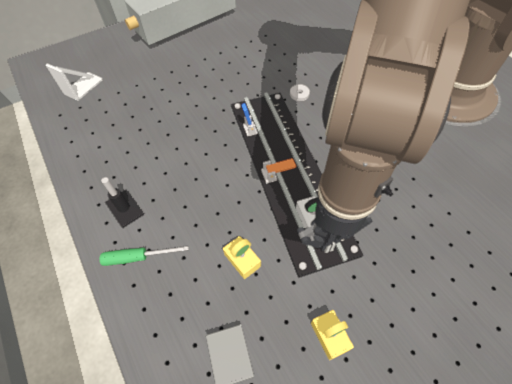

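The shut fingers are in the channel behind the carriage at s=201, z=30. Pushing towards the stop now.

```bash
python3 -m crank '[[0,0,-8,0],[0,0,-16,0],[0,0,-22,0],[0,0,-26,0],[0,0,-30,0],[0,0,-34,0],[0,0,-38,0],[0,0,-42,0],[0,0,-46,0],[0,0,-50,0]]' ; python3 -c "
from h import *
go(95,0,30);snap('scene','s6')"
```

```text
time: 6.15
tool_pos: [0.536, 0.1366, 0.0298]
eef_rot: [[0.97, 0.002, 0.242], [-0.242, 0.002, 0.97], [0.001, -1.0, 0.002]]
force: [1.6, 5.4, 2.4]
opening: -0.003
t 6.15 rail [152.5   0.6  29.8] F [1.6 5.4 2.4] shift [ -0.3  -0.3 -57.5] turn -0.3 open -0.0
```

View pics/s6.png

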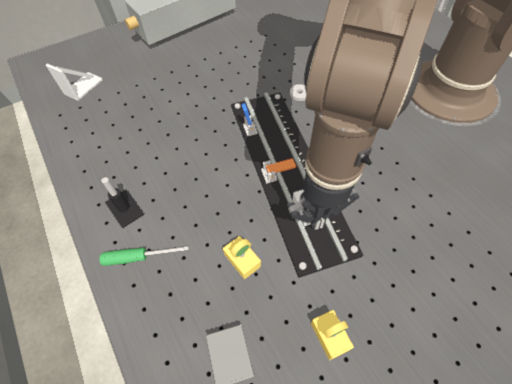

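```bash
python3 -m crank '[[0,0,-4,0],[0,0,-9,0],[0,0,-14,0],[0,0,-19,0],[0,0,-24,0],[0,0,-29,0],[0,0,-34,0],[0,0,-39,0],[0,0,-43,0],[0,0,-46,0]]' ; python3 - <<'E'
from h import *
go(95,0,30)
for n in('scene','top'):
    s=snap(n,n+'7');C=rail(cloud(s));h=cv2.cvtColor(s['img'],cv2.COLOR_RGB2HSV)
    m=(s['range_z']>0)&(abs(C[...,1])<22)&(C[...,2]>36)&(C[...,2]<48)&(h[...,1]<60)&(h[...,2]>140)&(C[...,0]>0)&(C[...,0]<200)
    P=C[m]; print(n,len(P),np.percentile(P,[1,50,99],axis=0).round(1).tolist() if len(P) else '')
E
```

```text
time: 7.03
tool_pos: [0.5247, 0.0916, 0.0297]
eef_rot: [[0.97, 0.001, 0.243], [-0.243, 0.001, 0.97], [0.001, -1.0, 0.001]]
force: [1.6, 5.1, 4.0]
opening: 0.0
t 7.03 rail [106.1   0.3  29.7] F [1.6 5.1 4. ] shift [ -0.2  -0.3 -11.1] turn -0.3 open 0.0
scene 45 [[30.9, -7.8, 36.5], [43.5, 13.0, 41.8], [117.2, 21.7, 47.6]]
top 0
```

View pics/scene7.png

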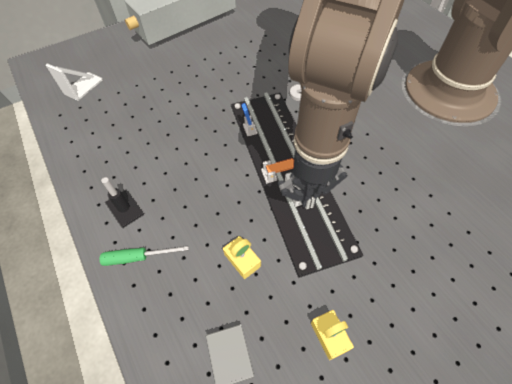

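View pics/top7.png

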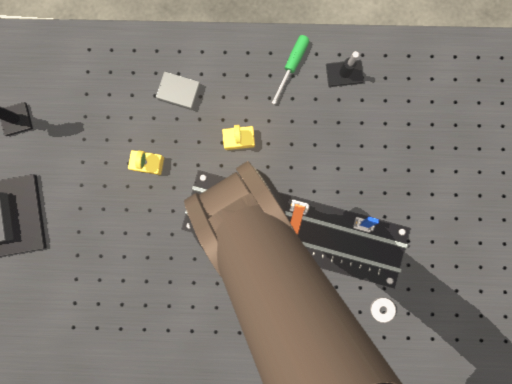

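The carriage front is at s≈31, about 15 mm from the bar's edge at 16. Continuing slowly while watching the force.

```bash
python3 -m crank '[[0,0,-2,0],[0,0,-4,0],[0,0,-6,0],[0,0,-8,0],[0,0,-10,0],[0,0,-12,0]]' |grep -E "time|pos|force"; python3 -m crank '[[0,0,-1,0],[0,0,-1,0]]'|grep -E "time|pos|force"
```

```text
time: 7.63
tool_pos: [0.5216, 0.0803, 0.0295]
force: [1.4, 5.5, 4.9]
time: 7.8
tool_pos: [0.5213, 0.0789, 0.0295]
force: [1.3, 4.5, 5.1]
```

```bash
python3 -m crank '[[0,0,-1,0],[0,0,-1,0]]'|grep -E "time|pos|force"
```

```text
time: 7.97
tool_pos: [0.5211, 0.0781, 0.0295]
force: [0.9, 3.8, 3.7]
```

```bash
python3 -m crank '[[0,0,-1,0],[0,0,-1,0]]'|grep -E "time|pos|force"; python3 -c "
from h import *
go(95,0,30)"
```

```text
time: 8.13
tool_pos: [0.5208, 0.0772, 0.0295]
force: [0.4, 5.0, 4.5]
t 8.13 rail [91.2 -0.  29.5] F [0.4 5.  4.5] shift [ 0.  -0.5  3.8] turn -0.3 open -0.0
```

```bash
for i in 1; do python3 -m crank '[[0,0,-1,0],[0,0,-1,0]]'|grep -E "time|pos|force"; python3 -m crank '[[0,0,-1,0],[0,0,-1,0]]'|grep -E "time|pos|force"; done; python3 -c "
from h import *
snap('scene','s8');a=load('s8')['img'][100:250,200:400];cv2.imwrite('pics/s8c.png',cv2.resize(a,None,fx=4,fy=4,interpolation=2)[:,:,::-1])"
```

```text
time: 8.3
tool_pos: [0.5207, 0.0766, 0.0295]
force: [1.5, 6.4, 4.1]
time: 8.47
tool_pos: [0.5206, 0.0765, 0.0295]
force: [1.9, 8.8, 2.9]
```

View pics/s8c.png

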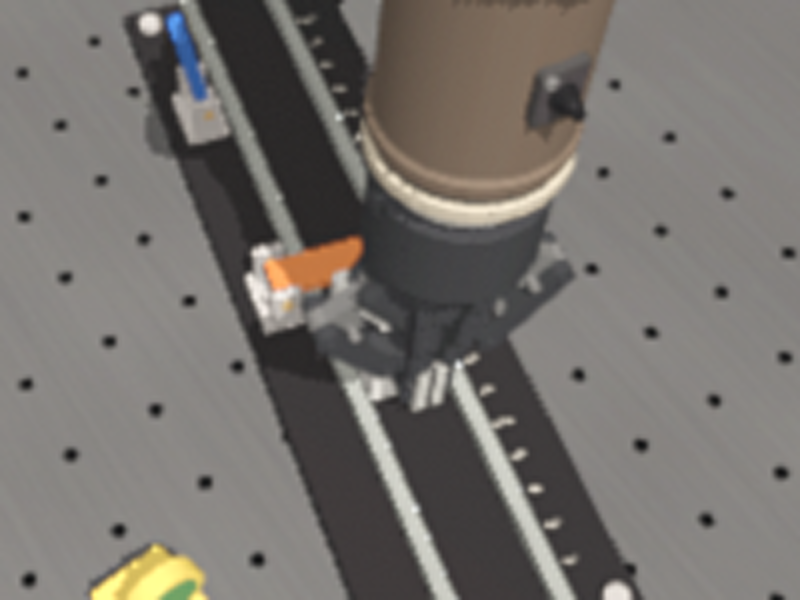

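The position has stalled and the force is rising, so the carriage is against the stop. I'll press once more to confirm, then back off and up.

```bash
python3 -m crank '[[0,0,-1,0],[0,0,-2,0],[0,0,-2,0]]'|grep -E "time|pos|force"; python3 -m crank '[[0,0,1,0],[0,0,4,0],[0,0,12,0],[0,0,30,0],[0,0,45,0],[0,-35,45,0],[0,-75,55,0],[0,-115,80,0],[0,-150,110,0],[0,-150,110,0]]'|grep -E "time|pos|force"
```

```text
time: 8.77
tool_pos: [0.5203, 0.0764, 0.0296]
force: [2.5, 13.2, 0.8]
time: 9.6
tool_pos: [0.5483, 0.184, 0.1847]
force: [0.4, 0.9, -0.1]
```

```bash
python3 -m crank '[[0,0,40,0],[0,0,80,0],[0,0,120,0],[0,0,160,0],[0,0,200,0],[0,0,200,0]]'|grep -E "time|pos|force"; python3 - <<'E'
from h import *
for n in('scene','top'):
    s=snap(n,n+'9');C=rail(cloud(s));h=cv2.cvtColor(s['img'],cv2.COLOR_RGB2HSV);ok=s['range_z']>0
    m=ok&(abs(C[...,1])<22)&(C[...,2]>36)&(C[...,2]<48)&(h[...,1]<60)&(h[...,2]>110)&(C[...,0]>0)&(C[...,0]<200)
    P=C[m]; print(n,'carr',len(P),np.percentile(P,[1,50,99],axis=0).round(1).tolist() if len(P) else '')
    for nm,lo,hi in(('orange',(4,150,120),(16,255,255)),('blue',(105,150,80),(125,255,255))):
        m=(cv2.inRange(h,lo,hi)>0)&ok; P=C[m]; P=P[(abs(P[:,1])<80)&(P[:,2]>25)&(abs(P[:,0])<200)]; print(n,nm,np.percentile(P,[2,50,98],axis=0).round(1).tolist())
a=load('top9')['img'][165:290,175:415];b=load('scene9')['img'][80:280,215:375]
cv2.imwrite('pics/t9c.png',cv2.resize(a,None,fx=3,fy=3,interpolation=2)[:,:,::-1]);cv2.imwrite('pics/s9c.png',cv2.resize(b,None,fx=3,fy=3,interpolation=2)[:,:,::-1])
E
```

```text
time: 10.1
tool_pos: [0.5924, 0.3816, 0.1772]
force: [-2.8, -0.1, -0.3]
scene carr 373 [[17.7, -17.7, 36.3], [60.2, 7.4, 41.5], [79.6, 21.4, 44.6]]
scene orange [[-4.4, -6.8, 34.9], [4.7, 21.7, 37.7], [15.1, 48.8, 39.9]]
scene blue [[-138.7, 48.1, 46.2], [-122.8, 55.7, 80.4], [-120.7, 61.1, 90.5]]
top carr 507 [[16.5, -19.9, 40.3], [53.8, -0.5, 43.5], [79.2, 19.2, 46.8]]
top orange [[-3.7, -9.3, 36.6], [5.8, 13.2, 39.5], [14.0, 37.0, 42.0]]
top blue [[-139.9, 43.8, 43.9], [-129.7, 51.0, 81.3], [-121.1, 59.0, 93.1]]
```

View pics/t9c.png

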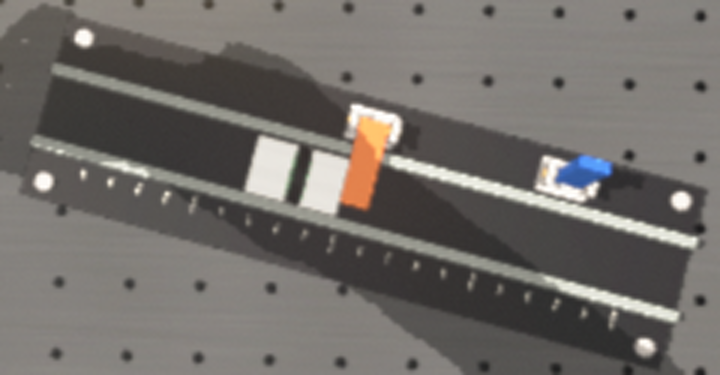

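View pics/s9c.png

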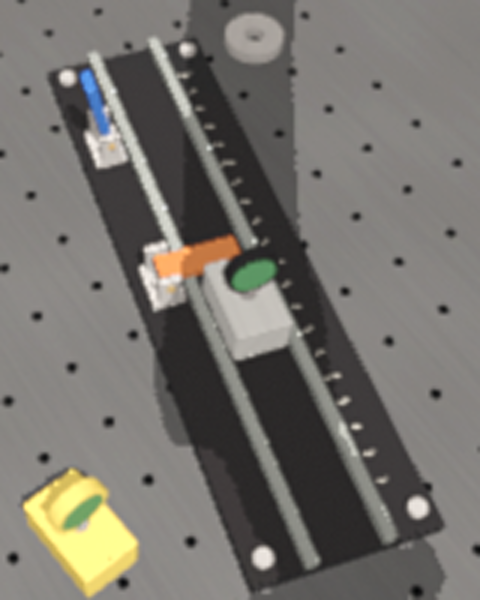

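Both views show the carriage flush against the level orange bar, at (345,185) in the top crop. The blue stop still stands and the arm is clear. I'll let the arm settle, then hand in.

```bash
python3 -m crank '[[0,0,0,0],[0,0,0,0],[0,0,0,0]]'|grep -E "time|force"; python3 -c "
from plant import r
print(r.hand_in())"
```

```text
time: 10.45
force: [-0.5, 0.6, 0.5]
the job is handed in; nothing more can be done
None
```

I flipped the orange stop down across the channel with the shut fingers. Then I went in behind the silver carriage and pushed it along the rail, without gripping or lifting it, until it met the stop. The job was handed in at about 10.5 s.

**At contact:** the fingers stopped advancing and the push force rose from about 5 N to 13 N.

**After backing off,** checked in both the scene and top views:
- **Orange stop:** it lies level, at about 38–40 mm, and spans the channel.
- **Carriage:** it spans about 17 to 79.5 mm along the rail. The bar's edge was at about 15–16 mm before the push and read 14–15 mm afterwards. The 1–3 mm gap in the numbers is within calibration and pixel error, and the crops show the two flush.
- **Blue stop:** it still stands, unmoved.
- **Robot:** it is clear of everything, with a wrist force of about zero.

No check failed.

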